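Square up the boxes on the cupboard drawers with a float

TASK

The four boxes on top of the low drawer unit stick out raggedly over the front edge of its chipboard top, where the cupboard door will catch them. Pick up the plasterer's float by its handle and use its long straight edge to push all four back until their fronts stand in one straight line flush with the chipboard's front edge, without touching the boxes with the gripper. Then lay the float down flat, handle up, on the worktop in front of the drawer unit, not dropping it, and leave the other things standing around where they are.

Things in the scene. Friction and masses are not known exactly. Their poses are not given: they have to be found in the camera images.
- unit: Low drawer unit fixed on the worktop, ahead of the robot: two shallow grey plastic drawers under a speckled chipboard top 18 mm thick, 240 mm deep (x), 500 mm wide (y), its upper face 90 mm above the worktop. Origin under its centre; x points away from the robot. It stands elsewhere each time, turned up to 10 degrees. Four boxes stand in a row along its front edge.
- edge (a point): Middle of the top front edge of the unit's chipboard top, 120 mm before the unit's origin. x points level into the unit, square to the edge, y along the edge, z up. The board's front face is flat, upright and 18 mm high, and stops whatever is pushed against it; drawers and carcass are set back at least 10 mm.
- float: Plasterer's float lying handle up on the worktop in front of the unit: a rigid flat grey plate 120 mm (x) by 280 mm (y) by 24 mm thick with straight, square long edges (the straightedge), about 0.3 kg. Origin at the centre of the plate's underside, y along its length, z up. A black bow handle runs along y over the middle of the plate.
- float_grip (a point): Centre of the float's handle bar, 72 mm above the plate's underside: bar 28 mm wide (x), 28 mm high, 156 mm long (y); open space of 30 mm under it between its two feet. The float balances here.
- carton_tall: Brown cardboard carton, 108 mm deep (x), 50 mm wide (y), 82 mm high, 0.1 to 0.3 kg, loose on the unit. Origin under its centre, x into the unit. One of four in a row, in any order, 66 mm apart centre to centre, the row centred on point edge, 262 mm long at most; each sticks out 10 to 43 mm over the edge, turned up to 5 degrees.
- carton_tall_front (a point): Bottom middle of the front face of body carton_tall (54 mm before its origin).
- box_lidded: White plastic box with a grey lid, 112 mm deep (x), 54 mm wide (y), 58 mm high, 0.1 to 0.3 kg, loose on the unit. Origin under its centre, x into the unit. One of four in a row, in any order, 66 mm apart centre to centre, the row centred on point edge, 262 mm long at most; each sticks out 10 to 43 mm over the edge, turned up to 5 degrees.
- box_lidded_front (a point): Bottom middle of the front face of body box_lidded (56 mm before its origin).
- tin_box: Bare metal tin, 104 mm deep (x), 48 mm wide (y), 72 mm high, 0.1 to 0.3 kg, loose on the unit. Origin under its centre, x into the unit. One of four in a row, in any order, 66 mm apart centre to centre, the row centred on point edge, 262 mm long at most; each sticks out 10 to 43 mm over the edge, turned up to 5 degrees.
- tin_box_front (a point): Bottom middle of the front face of body tin_box (52 mm before its origin).
- carton_low: White carton with a strip of brown tape on top, 106 mm deep (x), 52 mm wide (y), 64 mm high, 0.1 to 0.3 kg, loose on the unit. Origin under its centre, x into the unit. One of four in a row, in any order, 66 mm apart centre to centre, the row centred on point edge, 262 mm long at most; each sticks out 10 to 43 mm over the edge, turned up to 5 degrees.
- carton_low_front (a point): Bottom middle of the front face of body carton_low (53 mm before its origin).
- bottle: Bystander: closed white bottle, 62 mm across, 190 mm high, standing on the chipboard top beside one end of the row, set back from the edge. Origin under its centre.
- jar: Bystander: glass jar with a steel lid, 68 mm across, 80 mm high, on the chipboard top beside the other end of the row, set back from the edge. Origin under its centre.
- dustpan: Bystander: yellow dustpan, about 190 by 214 mm with a 130 mm handle, 55 mm high, on the worktop to the robot's right. Origin under the middle of its pan.
- brush_holder: Bystander: grey toilet brush holder with its brush, 98 mm across, 340 mm high, on the worktop to the left of the unit. Origin under its centre.
- sweep_brush: Bystander: hand brush with black bristles and wooden handle, 280 mm long, 52 mm high, on the worktop to the robot's left. Origin under its middle.
- paint_tin: Bystander: metal paint tin, 100 mm across, 114 mm high, on the worktop to the right of the unit. Origin under its centre.

How it is judged:
On the way, in this order (a step that is already met when the one before it is completed fails the run):
1. the float is held by its handle, clear of the worktop (height (world z) of float above 0.03 m and contact force between the fingers and float above 1 N), for 0.2 s.
2. all four fronts are flush with the chipboard's front edge and square to it (x of carton_tall_front in the frame of edge between -0.006 and 0.006 m and angle between the x axis of each of carton_tall, box_lidded, tin_box, carton_low and the x axis of edge, either way round below 0.07 rad and angle between each of carton_tall, box_lidded, tin_box, carton_low's own z axis and vertical below 0.1 rad and x of box_lidded_front in the frame of edge between -0.006 and 0.006 m and x of tin_box_front in the frame of edge between -0.006 and 0.006 m and x of carton_low_front in the frame of edge between -0.006 and 0.006 m), for 0.2 s.
At the end, for the whole second after the job is handed in: The middle of each box's front lies within 6 mm of the plane of the chipboard's front edge, each box is square to the edge within 4 degrees and upright, and the float lies flat at rest, handle up, on the worktop in front of the drawer unit, released (all of step 2 and linear speed of each of carton_tall, box_lidded, tin_box, carton_low, float below 0.01 m/s and height (world z) of float below 0.008 m and angle between float's own z axis and vertical below 0.1 rad and x of float in the frame of edge below -0.06 m); the robot touches nothing.
It fails at once if the gripper or arm touches a box of the row (contact force between any of the arm, the fingers and carton_tall above 0.5 N or contact force between any of the arm, the fingers and box_lidded above 0.5 N or contact force between any of the arm, the fingers and tin_box above 0.5 N or contact force between any of the arm, the fingers and carton_low above 0.5 N).
It fails at once if a box is tipped over or falls off the unit (angle between any of carton_tall, box_lidded, tin_box, carton_low's own z axis and vertical above 0.35 rad).
It fails at once if the float is let go more than 20 mm above the worktop (height (world z) of float above 0.02 m and contact force between the fingers and float below 0.05 N).
It fails at once if a bystander is shifted by more than 20 mm (distance of any of bottle, jar, dustpan, brush_holder, sweep_brush, paint_tin from where it was at the start of the episode above 0.02 m).
It also fails if it takes over 40 s, if anything falls off the work surface, if the arm or the gripper's body presses on something with over 40 N, if the wrist force passes 120 N, or if a joint passes its speed limit or range.

ROBOT

A 7-joint arm with a two-finger parallel gripper is mounted at the origin on the work surface. World frame = base frame: x ahead of the robot, y to its left, z up, the work surface at z = 0. Lengths are in m, angles in rad, forces in N, time in s.
With the tool pointing down it reaches from about 0.425 to 0.875 m from the base axis. Payload 8.4 kg.
Tool frame: the origin (TCP) lies at the very end of the fingers, on their centre line; the grasp point (between the pads) lies 19 mm behind it; y points along the fingers, x is the direction in which the jaws open and shut, and the axes are right-handed (so a half turn about y gives the same grasp; the last joint's range is limited). The gripper opens to 87 mm and grips with 3 to 60 N. Pads are 19 mm wide; open, the fingers measure 117 mm over their backs; the gripper's body (75 mm by 190 mm) begins 51 mm behind the grasp point.
Start: joints at [-1.243, 0.333, 0.04, 1.465, -0.013, 1.343, -0.059], TCP at [0.269, 0.592, 0.223] pointing down, gripper open.
Joint ranges: [-2.58, 2.58], [-0.38, 2.09], [-1.3, 1.39], [0.25, 2.4], [-1.5, 4.64], [0.08, 2.09], [-2.65, 2.65]. Speed limits (rad/s): [2.22, 2.22, 2.79, 2.79, 3.14, 3.14, 3.14].

INTERFACE

Orientations are given as a unit quaternion [x, y, z, w].
In Python, from cell import state, vision, close_job gives the robot as it stands.
- The arm moves only by the shell command python3 -m creep 'ROWS'. ROWS is text: rows parted by semicolons, each of 7 numbers parted by spaces: the shift along the tool's x, y, z in cm, then the turn, a rotation vector about the tool's x, y, z in degrees, then the opening in per cent of the stroke, from 0 (shut) to 100 (fully open). In form: tx ty tz rx ry rz jaw; .... A call has 1 to 12 rows; each row is the pose to reach, as a shift and turn from the pose measured when the call began, along the tool's axes at that moment; what a row does not reach only later rows make up. A row lasts 1/12 s, in which the tool goes at most 41.7 mm and 7.16 degrees, less where a joint would pass 70% of its speed; a pose out of reach is approached as far as the arm can. A call with a gripper value outside its range is refused whole. The fingers move at their own pace and stop on an object; the grip force is fixed at half the most. Time passes only in rows, so rows that repeat a pose let the fingers close. It gives the time, the measured TCP pose, the force and the opening at its end, in the units of the state.
- state(): the state, without advancing time (a new reading comes with each control period).
- vision.snapshot(name): name is "scene" or "top" or "wrist"; returns (picture, depth): 420x560x3 uint8, blue, green, red; 420x560 float32, m along the optical axis (not along the pixel's ray), 0 where there is no reading.
- vision.get_calibration(name): a dict with "K" (3x3 intrinsics, pixels), "R" (3x3) and "t" (3): a world point X has camera coordinates R X + t. Camera axes: x right, y down, z forward; pixel columns grow to the right and rows downward; lengths in m; the calibration is good to about 2 mm. A picture is of the moment at which its call begins: read the wrist's pose just before it. get_calibration takes no time and is no camera call; for the wrist camera it gives the pose at the moment of the call.
- close_job(): hands the job in, once; it reports no verdict.
The state is a dict: "time": time; "q": joint angles; "joint_vel": joint speeds; "joint_efforts": joint torques, N m; "tool_pos": TCP position; "tcp_rot": TCP orientation; "ft_force": force on the tool from outside, world axes, zero at the start; "moment": the same for the moment, N m; "width": finger opening in m.
Only numpy, scipy, OpenCV 4.12 (cv2) and the standard library are available. Lean on these libraries where they do the work, as an engineer would, in place of code of your own. Each camera call takes 0.05 s, during which the arm holds its last target.

## Working session

There is one attempt and no reset: what is moved stays moved. The work goes in short steps, Python scripts to look and compute and a shell command to move; the robot and the scene stay as the last step left them, time stands still between calls to the robot, and variables do not carry over. Pictures are saved under pics/ and viewed, and the job is handed in when it is done.

```bash
mkdir -p pics; ls
cat > h.py <<'E'
import numpy as np, cv2
from cell import state, vision, close_job
from scipy.spatial.transform import Rotation as Ro
def pts(name,d=None):
    c=vision.get_calibration(name);img,dep=vision.snapshot(name)
    K,R,t=[np.array(c[k]) for k in('K','R','t')]
    v,u=np.mgrid[0:420,0:560]
    P=np.stack([(u-K[0,2])/K[0,0]*dep,(v-K[1,2])/K[1,1]*dep,dep],-1)
    W=(P-t)@R
    W[dep==0]=np.nan
    return img,dep,W
E
python3 - <<'E'
from h import *
s=state();print(s)
for n in('scene','top','wrist'):
    i,d,W=pts(n);cv2.imwrite(f'pics/{n}0.png',i);np.savez(f'{n}0.npz',i=i,W=W)
    c=vision.get_calibration(n);print(n,c['K'],c['R'],c['t'],(d==0).mean())
E
```

```text
pics
{'time': 0.0, 'q': array([-1.24318233,  0.33390801,  0.03985987,  1.4662435 , -0.01339697,
        1.34329168, -0.05852833]), 'joint_vel': array([ 0.00140537,  0.00061287, -0.00069926,  0.00139416, -0.00054889,
        0.00081588, -0.00016281]), 'joint_efforts': array([-9.68949316e-04, -6.56354141e+01,  1.33483864e+00, -4.03799379e+01,
       -5.97128039e-02,  4.43152059e-02,  1.23637533e-04]), 'tool_pos': array([0.2689133 , 0.59126584, 0.22167454]), 'tcp_rot': array([ 0.59489292,  0.38230293, -0.38320238, -0.59422456]), 'ft_force': array([0.26799668, 0.20936863, 0.41746629]), 'moment': array([ 0.00628363, -0.01059135, -0.02249994]), 'width': 0.08695748722149821}
scene [[379.11672677   0.         277.23367698]
 [  0.         379.11672677 206.09978822]
 [  0.           0.           1.        ]] [[-0.76502742  0.64383007  0.01469289]
 [ 0.37010071  0.45821236 -0.80812555]
 [-0.52702799 -0.61280036 -0.58882699]] [ 0.46938424 -0.12979853  1.67124466] 0.0038477891156462585
top [[499.51697616   0.         285.43612085]
 [  0.         499.51697616 202.74760792]
 [  0.           0.           1.        ]] [[-0.01305371 -0.99991391  0.00133079]
 [-0.99770132  0.01293629 -0.06651866]
 [ 0.06649571 -0.00219605 -0.99778429]] [-0.03925407  0.56893269  1.54488988] 0.003860544217687075
wrist [[367.2168145    0.         282.39507693]
 [  0.         367.2168145  213.13317855]
 [  0.           0.           1.        ]] [[ 0.41489453  0.90986898 -0.00098327]
 [ 0.87666862 -0.39946565  0.2681032 ]
 [ 0.243546   -0.11209655 -0.9633897 ]] [-0.64897537 -0.03124848  0.39231317] 0.004030612244897959
```

View pics/top0.png

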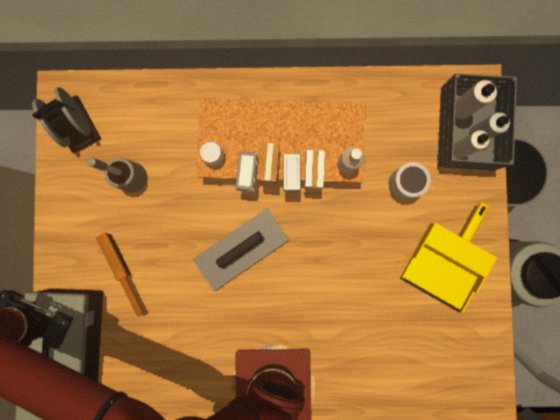

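View pics/scene0.png

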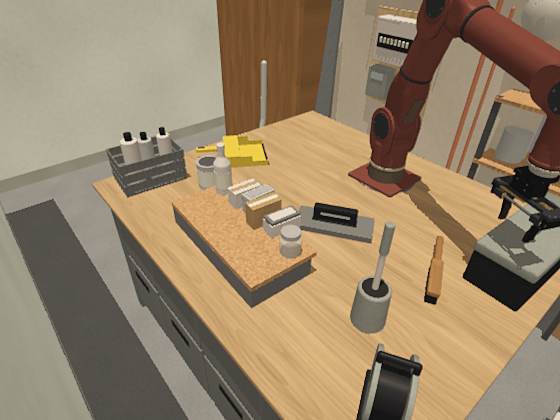

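The top view shows the unit (198–366, 98–187) with four boxes at columns 247–315. The jar is at (212,155), the bottle at (352,160), and the float is turned at (240,250). I'll measure these next.

```bash
cat > meas.py <<'E'
from h import *
def dump(i,W):
    hsv=cv2.cvtColor(i,cv2.COLOR_BGR2HSV)
    Z=W[...,2]
    u=np.arange(560)[None]*np.ones((420,1));v=np.arange(420)[:,None]*np.ones((1,560))
    reg=(u>190)&(u<375)&(v>90)&(v<195)
    m=reg&(abs(Z-.09)<.008)&(hsv[...,1]>110)
    p=W[m][:,:2]; print('board',m.sum(),np.median(Z[m]))
    r=cv2.minAreaRect(p.astype(np.float32));print('board rect',r)
    # front edge: lowest x per y bins
    return hsv,Z,u,v
def rect(p): return cv2.minAreaRect(p.astype(np.float32))
E
python3 - <<'E'
from meas import *
f=np.load('top0.npz');i,W=f['i'],f['W']
hsv,Z,u,v=dump(i,W)
m=(u>185)&(u<295)&(v>200)&(v<295)
pl=m&(abs(Z-.024)<.008)&(hsv[...,1]<80);print('plate',pl.sum(),rect(W[pl][:,:2]),np.median(Z[pl]))
h=m&(Z>.07);print('handle',h.sum(),rect(W[h][:,:2]),np.median(Z[h]),W[h].mean(0))
b=(u>190)&(u<375)&(v>130)&(v<195)&(Z>.13)
n,l,st,c=cv2.connectedComponentsWithStats(b.astype(np.uint8))
for k in range(1,n):
    if st[k,4]>30: q=W[l==k]; print(st[k],np.median(q[:,2]),rect(q[:,:2]))
crop=cv2.resize(i[85:300,180:380],None,fx=3,fy=2.7,interpolation=cv2.INTER_CUBIC);cv2.imwrite('pics/crop0.png',crop)
E
```

```text
board 9714 0.09055853156096674
board rect ((0.735600471496582, -0.035626769065856934), (0.5010281801223755, 0.2799806296825409), 87.6258773803711)
plate 2223 ((0.4259875416755676, 0.09520773589611053), (0.11312370747327805, 0.27372631430625916), 33.4992561340332) 0.024431838788254397
handle 485 ((0.4264454245567322, 0.09503526985645294), (0.02804415114223957, 0.1559770703315735), 33.90871047973633) 0.08532142615778095 [0.42657013 0.09449361 0.08534963]
[200 142  24  24 444] 0.1689414688347692 ((0.7041186690330505, 0.1643816977739334), (0.0625021755695343, 0.06128682196140289), 87.56017303466797)
[259 142  21  41 707] 0.1727646509868755 ((0.6773691177368164, -0.0004508569836616516), (0.05042603611946106, 0.11018752306699753), 84.70740509033203)
[338 147  26  26 488] 0.21934582603152586 ((0.6780601739883423, -0.23157784342765808), (0.060947731137275696, 0.059496112167835236), 51.470584869384766)
[235 151  23  40 716] 0.1486050445764935 ((0.6556797623634338, 0.06650002300739288), (0.05460118502378464, 0.11301949620246887), 82.69535827636719)
[305 150  20  38 689] 0.15453518316763679 ((0.658602237701416, -0.1315084546804428), (0.05235898867249489, 0.10678217560052872), 86.6663589477539)
[283 154  18  37 608] 0.16260583406625806 ((0.6478474140167236, -0.06478115916252136), (0.10342299193143845, 0.04666559770703316), 1.2743279933929443)
```

View pics/crop0.png

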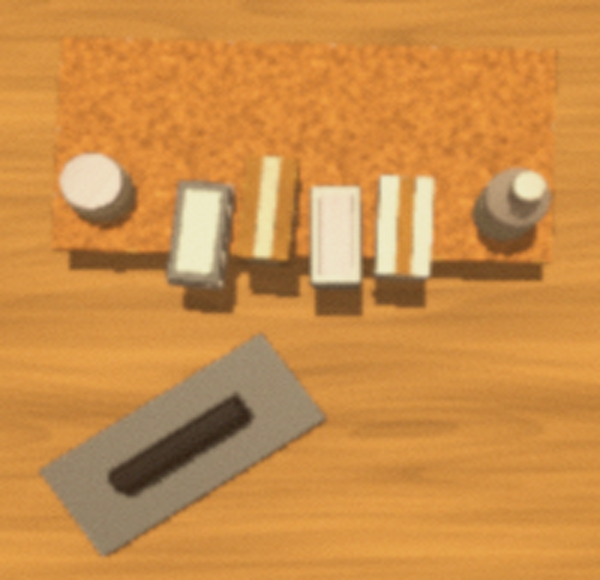

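View pics/wrist0.png

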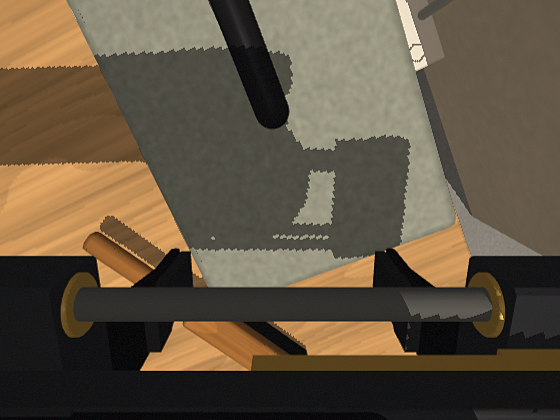

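```bash
cat > edge.py <<'E'
from meas import *
def edge(i,W):
    hsv=cv2.cvtColor(i,cv2.COLOR_BGR2HSV);Z=W[...,2]
    # colour-independent: board surface by height; per column last row of board top
    out=[]
    for c in range(195,372):
        r=np.where(abs(Z[95:200,c]-.0905)<.006)[0]
        if len(r)<30: continue
        r=r.max()+95
        if hsv[r,c,1]>100 : out.append([*W[r,c],c,r])
    out=np.array(out); 
    k=np.ones(len(out),bool)
    for _ in range(20):
        a=np.polyfit(out[k,1],out[k,0],1);res=out[:,0]-np.polyval(a,out[:,1]);k=abs(res-0)<.004
        if _<5: k=res<.006
    return a,k.sum(),res[k].std(),out[k]
E
python3 - <<'E'
from edge import *
f=np.load('top0.npz');i,W=f['i'],f['W']
a,n,sd,o=edge(i,W);print(a,n,sd,np.degrees(np.arctan(a[0])), o[::8,:2].round(4).tolist())
Z=W[...,2]
# back and side edges
m=(abs(Z-.0905)<.004);bk=[]
for c in range(205,360):
    r=np.where(m[90:130,c])[0]
    if len(r): bk.append(W[r.min()+90,c])
bk=np.array(bk);b=np.polyfit(bk[:,1],bk[:,0],1);print('back',b)
L=[];R=[]
for r in range(110,135):
    c=np.where(m[r,190:380])[0]+190;L.append(W[r,c.min()]);R.append(W[r,c.max()])
L=np.array(L);R=np.array(R);print(L.mean(0),R.mean(0),np.polyfit(L[:,0],L[:,1],1),np.polyfit(R[:,0],R[:,1],1))
s=state();print(Ro.from_quat(s['tcp_rot']).as_matrix().round(4))
E
```

```text
[0.04169085 0.63723026] 92 0.0010370192841644389 2.3873275116731723 [[0.6474, 0.2117], [0.6441, 0.1876], [0.6442, 0.1642], [0.6431, 0.1393], [0.6427, 0.1153], [0.6393, 0.0349], [0.6344, -0.0911], [0.6308, -0.1753], [0.6271, -0.199], [0.6264, -0.2225], [0.6261, -0.2465], [0.6257, -0.2703]]
back [0.04218753 0.87387552]
[0.81115204 0.20837721 0.09106071] [ 0.80484524 -0.28638936  0.0910419 ] [-0.05775493  0.25522524] [-0.02444865 -0.26671198]
[[ 4.139e-01 -4.000e-04 -9.103e-01]
 [ 9.103e-01 -1.200e-03  4.139e-01]
 [-1.200e-03 -1.000e+00 -1.000e-04]]
```

```bash
python3 -m creep '-38.6 0 -34.9 0 31.8 0 100;-38.6 0 -34.9 0 31.8 0 100;-38.6 0 -34.9 0 31.8 0 100;-38.6 0 -34.9 0 31.8 0 100;-38.6 0 -34.9 0 31.8 0 100;-38.6 0 -34.9 0 31.8 0 100;-38.6 0 -34.9 0 31.8 0 100;-38.6 0 -34.9 0 31.8 0 100;-38.6 0 -34.9 0 31.8 0 100;-38.6 0 -34.9 0 31.8 0 100;-38.6 0 -34.9 0 31.8 0 100;-38.6 0 -34.9 0 31.8 0 100'
```

```text
time: 1.15
tool_pos: [0.4206, 0.113, 0.2224]
tcp_rot: [0.677, 0.205, -0.205, -0.677]
ft_force: [2.2, 0.6, 0.0]
width: 0.0871
```

```bash
cat >> h.py <<'E'
def to(p,yaw):
    s=state();R0=Ro.from_quat(s['tcp_rot']).as_matrix()
    y=np.radians(yaw);X=np.array([np.cos(y),np.sin(y),0]);Y=np.array([0,0,-1.]);R1=np.stack([X,Y,np.cross(X,Y)],1)
    d=R0.T@(np.array(p)-s['tool_pos'])*100;r=Ro.from_matrix(R0.T@R1).as_rotvec(degrees=True)
    x=R0[:,0];print('pos',s['tool_pos'].round(4),'yaw',np.degrees(np.arctan2(x[1],x[0])).round(2),'F',s['ft_force'].round(1),'w',s['width'].round(4),'t',round(s['time'],2));print('row',d.round(2),r.round(2))
E
python3 - <<'E'
from h import *
to([.4265,.0950,.12],33.8)
i,d,W=pts('wrist');cv2.imwrite('pics/w1.png',i)
E
```

```text
Traceback (most recent call last):
  File "h.py", line 16, in to
    x=R0[:,0];print('pos',s['tool_pos'].round(4),'yaw',np.degrees(np.arctan2(x[1],x[0])).round(2),'F',s['ft_force'].round(1),'w',s['width'].round(4),'t',round(s['time'],2));print('row',d.round(2),r.round(2))
                                                                                                                                 ^^^^^^^^^^^^^^^^
AttributeError: 'float' object has no attribute 'round'
```

```bash
sed -i "s/s\['width'\].round(4)/round(s['width'],4)/" h.py
python3 - <<'E'
from h import *
to([.4265,.0950,.12],33.8)
i,d,W=pts('wrist');cv2.imwrite('pics/w1.png',i)
Z=W[...,2];hm=(abs(Z-.0855)<.006)
for r in [rect for rect in [cv2.minAreaRect(W[hm][:,:2].astype(np.float32))]]: print(hm.sum(),r,W[hm].mean(0))
E
```

```text
pos [0.4206 0.113  0.2224] yaw 33.75 F [2.2 0.6 0. ] w 0.0871 t 1.15
row [-0.51 10.24 -1.83] [ 0.01 -0.05 -0.03]
5195 ((0.5186269879341125, 0.16730722784996033), (0.26410454511642456, 0.14009830355644226), 33.72459030151367) [0.42272495 0.10759125 0.08662236]
```

View pics/w1.png

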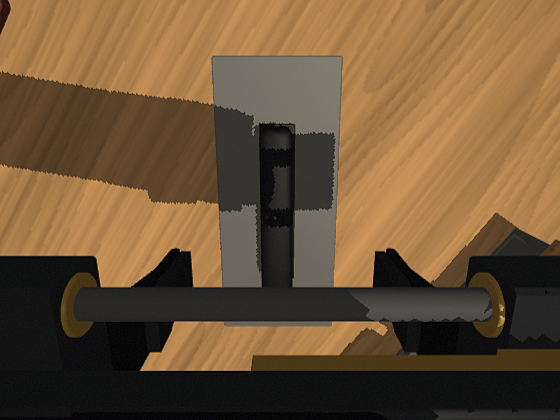

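The wrist view shows the handle vertical at columns 260–295, centred between the jaws and square to them. Next I go down.

```bash
python3 -m creep '-0.5 4 -1.8 0 0 0 100;-0.5 7 -1.8 0 0 0 100;-0.5 10 -1.8 0 0 0 100;-0.5 12.5 -1.8 0 0 0 100;-0.5 14.5 -1.8 0 0 0 100;-0.5 16 -1.8 0 0 0 100;-0.5 17 -1.8 0 0 0 100;-0.5 17 -1.8 0 0 0 100;-0.5 17 -1.8 0 0 0 100;-0.5 17 -1.8 0 0 0 100'
python3 -c "
from h import *
to([.4265,.0950,.052],33.8)"
```

```text
time: 2.03
tool_pos: [0.4295, 0.087, 0.0536]
tcp_rot: [0.678, 0.203, -0.202, -0.677]
ft_force: [0.8, 0.3, 0.5]
width: 0.0872
pos [0.4295 0.087  0.0536] yaw 33.28 F [0.8 0.3 0.5] w 0.0872 t 2.03
row [0.19 0.15 0.83] [ 0.14 -0.52  0.02]
```

```bash
python3 -m creep '0.2 0.2 0.8 0 -0.5 0 100;0.2 0.2 0.8 0 -0.5 0 100;0.2 0.2 0.8 0 -0.5 0 100;0.2 0.2 0.8 0 -0.5 0 0;0.2 0.2 0.8 0 -0.5 0 0;0.2 0.2 0.8 0 -0.5 0 0;0.2 0.2 0.8 0 -0.5 0 0;0.2 0.2 0.8 0 -0.5 0 0;0.2 0.2 0.8 0 -0.5 0 0;0.2 0.2 0.8 0 -0.5 0 0'
python3 -c "
from h import *
to([.4265,.0950,.052],33.8)"
```

```text
time: 2.87
tool_pos: [0.4268, 0.0947, 0.0515]
tcp_rot: [0.677, 0.206, -0.205, -0.676]
ft_force: [-0.4, 0.2, 0.3]
width: 0.0483
pos [0.4268 0.0947 0.0515] yaw 33.76 F [-0.4  0.2  0.3] w 0.0483 t 2.87
row [-0.01 -0.05  0.04] [ 0.14 -0.04  0.02]
```

```bash
python3 -m creep '0 0 0 0 0 0 0;0 0 0 0 0 0 0;0 0 0 0 0 0 0;0 0 0 0 0 0 0;0 0 0 0 0 0 0;0 0 0 0 0 0 0;0 -1.5 0 0 0 0 0;0 -3 0 0 0 0 0;0 -4 0 0 0 0 0;0 -5 0 0 0 0 0;0 -5 0 0 0 0 0;0 -5 0 0 0 0 0'
python3 -c "
from h import *
to([.54,-.028,.131],-2.39)"
```

```text
time: 3.87
tool_pos: [0.4268, 0.095, 0.1016]
tcp_rot: [0.677, 0.206, -0.205, -0.676]
ft_force: [-0.4, 0.5, -4.4]
width: 0.0275
pos [0.4268 0.095  0.1016] yaw 33.78 F [-0.4  0.5 -4.4] w 0.0275 t 3.87
row [  2.57  -2.9  -16.53] [ 0.1  36.17  0.11]
```

```bash
python3 -c "
from h import *
to([.50,-.029,.131],-2.39)"
```

```text
pos [0.4268 0.095  0.1016] yaw 33.78 F [-0.4  0.5 -4.4] w 0.0275 t 3.87
row [ -0.81  -2.91 -14.39] [ 0.1  36.17  0.11]
```

```bash
python3 -m creep '-0.1 -1.0 -1.5 0 4 0 0;-0.2 -2.0 -3 0 8 0 0;-0.3 -2.9 -5 0 12 0 0;-0.4 -2.9 -7 0 17 0 0;-0.5 -2.9 -9 0 22 0 0;-0.6 -2.9 -11 0 27 0 0;-0.7 -2.9 -13 0 32 0 0;-0.8 -2.9 -14 0 35 0 0;-0.8 -2.9 -14.4 0 36.2 0 0;-0.8 -2.9 -14.4 0 36.2 0 0;-0.8 -2.9 -14.4 0 36.2 0 0;-0.8 -2.9 -14.4 0 36.2 0 0'
python3 - <<'E'
from edge import *
to([.50,-.03,.131],-2.39)
i,d,W=pts('top');cv2.imwrite('pics/top1.png',i[85:300,180:380].repeat(3,0)[:600].repeat(3,1))
Z=W[...,2];u=np.arange(560)[None]*np.ones((420,1));v=np.arange(420)[:,None]*np.ones((1,560))
hsv=cv2.cvtColor(i,cv2.COLOR_BGR2HSV)
m=(u>190)&(u<375)&(v>185)&(abs(Z-.1035)<.008)&(hsv[...,1]<100)
p=W[m];print(m.sum(),cv2.minAreaRect(p[:,:2].astype(np.float32)),np.median(p[:,2]))
A=np.c_[p[:,:2],np.ones(len(p))];print(np.linalg.lstsq(A,p[:,2],rcond=None)[0])
E
```

```text
time: 4.87
tool_pos: [0.4996, -0.0279, 0.1306]
tcp_rot: [0.707, -0.013, 0.014, -0.707]
ft_force: [0.5, 0.9, -3.5]
width: 0.0276
pos [ 0.4996 -0.0279  0.1306] yaw -2.25 F [ 0.5  0.9 -3.5] w 0.0276 t 4.87
row [ 0.05 -0.04 -0.21] [0.04 0.14 0.09]
1710 ((0.5229769945144653, -0.027397066354751587), (0.27813318371772766, 0.16853919625282288), 89.00394439697266) 0.1035601786384194
[0.00225553 0.00202919 0.10243885]
```

View pics/top1.png

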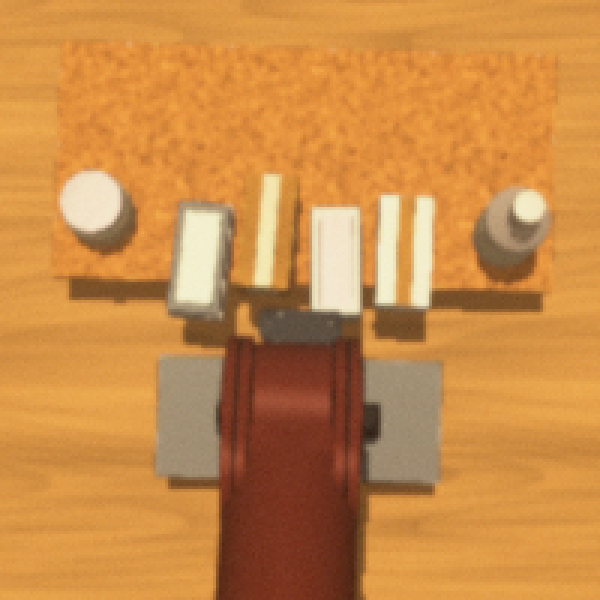

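The float is held level: its top is at 0.1035, so its underside is about 0.0795. It is nearly centred on the row (plate columns 157–440, boxes 170–433 in the crop). Before pushing I check its yaw and the gripper clearance.

Run:
```python
from edge import *
c=vision.get_calibration('wrist');print('cam',-np.array(c['R']).T@np.array(c['t']))
i,d,W=pts('top');Z=W[...,2];hsv=cv2.cvtColor(i,cv2.COLOR_BGR2HSV)
fr=[];ba=[];
for c in list(range(235,252))+list(range(305,325)):
    r=np.where((abs(Z[190:260,c]-.1035)<.006)&(hsv[190:260,c,1]<110))[0]
    if len(r)>20: fr.append(W[r.min()+190,c]);ba.append(W[r.max()+190,c])
fr=np.array(fr);ba=np.array(ba)
for q in(fr,ba):
    a=np.polyfit(q[:,1],q[:,0],1);print(len(q),a,np.degrees(np.arctan(a[0])),q[:,1].min(),q[:,1].max())
m=(Z>.104)&(Z<.25);m[:, :150]=0;m[:150]=0
to([.54,-.0285,.131],-2.39);to([.58,-.030,.131],-2.39)
```

```text
cam [0.50100077 0.04547709 0.29454651]
37 [0.03379089 0.55783813] 1.9353389435346986 -0.16083828042426723 0.10291300359643785
37 [0.03912801 0.44277749] 2.240726937463461 -0.158331952598963 0.10394124734693272
pos [ 0.4998 -0.028   0.1309] yaw -2.28 F [ 0.3 -0.6 -3. ] w 0.0279 t 4.97
row [ 4.02 -0.    0.11] [0.03 0.11 0.12]
pos [ 0.4998 -0.028   0.1309] yaw -2.28 F [ 0.3 -0.6 -3. ] w 0.0279 t 4.97
row [8.02 0.   0.12] [0.03 0.11 0.12]
```

```bash
python3 -m creep '1.5 0 0.1 0 0.1 0 0;2.5 0 0.1 0 0.1 0 0;3.1 0 0.1 0 0.1 0 0;3.6 0 0.1 0 0.1 0 0;4.0 0 0.1 0 0.1 0 0;4.4 0 0.1 0 0.1 0 0;4.8 0 0.1 0 0.1 0 0;5.2 0 0.1 0 0.1 0 0;5.6 0 0.1 0 0.1 0 0;6.0 0 0.1 0 0.1 0 0;6.4 0 0.1 0 0.1 0 0;6.8 0 0.1 0 0.1 0 0'
python3 -c "
from h import *
to([.58,-.030,.131],-2.39)"
```

```text
time: 5.97
tool_pos: [0.5678, -0.0298, 0.1308]
tcp_rot: [0.707, -0.014, 0.015, -0.707]
ft_force: [-3.8, -0.1, -4.0]
width: 0.0276
pos [ 0.5678 -0.0298  0.1308] yaw -2.38 F [-3.8 -0.1 -4. ] w 0.0276 t 5.97
row [ 1.22 -0.02  0.03] [0.04 0.01 0.07]
```

```bash
python3 -m creep '0.2 0 0 0 0 0 0;0.4 0 0 0 0 0 0;0.5 0 0 0 0 0 0;0.6 0 0 0 0 0 0;0.7 0 0 0 0 0 0;0.8 0 0 0 0 0 0;0.8 0 0 0 0 0 0'
python3 -c "
from h import *
to([.58,-.030,.131],-2.39)"
```

```text
time: 6.55
tool_pos: [0.5746, -0.0299, 0.1306]
tcp_rot: [0.707, -0.015, 0.014, -0.707]
ft_force: [-9.4, 0.3, 1.0]
width: 0.0281
pos [ 0.5746 -0.0299  0.1306] yaw -2.39 F [-9.4  0.3  1. ] w 0.0281 t 6.55
row [ 0.54 -0.04  0.02] [ 0.01  0.   -0.08]
```

```bash
python3 -m creep '0.2 0 0 0 0 0 0;0.2 0 0 0 0 0 0;0.3 0 0 0 0 0 0;0.4 0 0 0 0 0 0;0.4 0 0 0 0 0 0;0.4 0 0 0 0 0 0'
python3 - <<'E'
from edge import *
to([.58,-.030,.131],-2.39)
i,d,W=pts('top');cv2.imwrite('pics/top2.png',i[85:300,180:380].repeat(3,0)[:600].repeat(3,1))
Z=W[...,2];hsv=cv2.cvtColor(i,cv2.COLOR_BGR2HSV)
b=(Z>.13)&(Z<.18);b[:,:225]=0;b[:,330:]=0;b[:130]=0;b[195:]=0
n,l,st,c=cv2.connectedComponentsWithStats(b.astype(np.uint8))
for k in range(1,n):
    if st[k,4]>80: q=W[l==k]; print(st[k],np.median(q[:,2]).round(4),cv2.minAreaRect(q[:,:2].astype(np.float32)))
i,d,W=pts('scene');cv2.imwrite('pics/scene2.png',cv2.resize(i[130:290,170:400],None,fx=3,fy=3))
E
```

```text
time: 7.05
tool_pos: [0.575, -0.03, 0.1298]
tcp_rot: [-0.707, 0.018, -0.012, 0.707]
ft_force: [-18.7, 1.9, 5.8]
width: 0.0274
pos [ 0.575  -0.03    0.1298] yaw -2.42 F [-18.7   1.9   5.8] w 0.0274 t 7.05
row [ 0.5  -0.12  0.03] [-0.04 -0.03 -0.53]
[236 138  20  39 718] 0.1485 ((0.6944392919540405, 0.06849436461925507), (0.05431690439581871, 0.11187279224395752), 87.2146224975586)
[259 138  19  22 373] 0.1725 ((0.7148135304450989, 0.0005208272486925125), (0.05033779889345169, 0.062338098883628845), 86.0291519165039)
[285 141  17  22 337] 0.1626 ((0.7059596180915833, -0.07001616060733795), (0.046089056879282, 0.06204097718000412), 89.1800308227539)
[305 141  19  38 680] 0.1547 ((0.6839046478271484, -0.13103055953979492), (0.05164867639541626, 0.1073763370513916), 88.0384292602539)
```

View pics/top2.png

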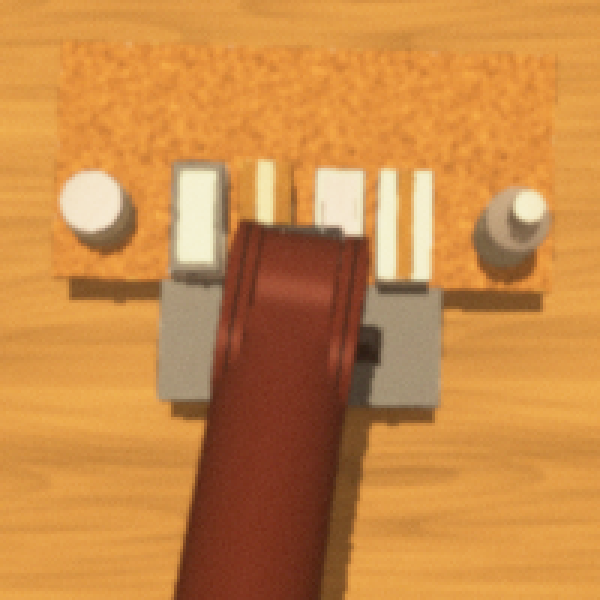

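View pics/scene2.png

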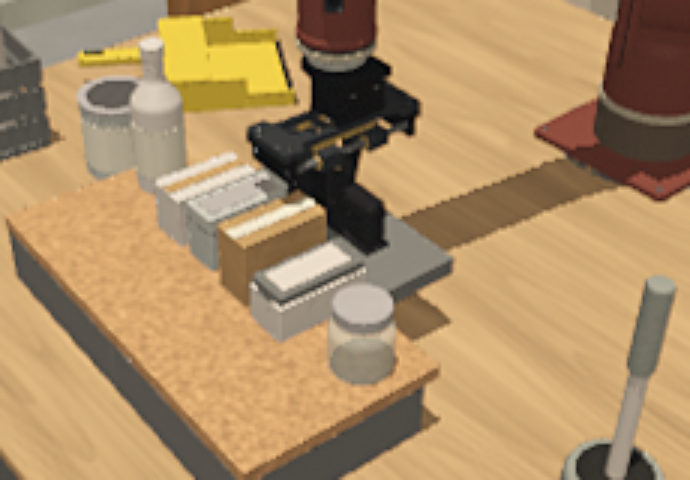

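The float has stalled against the board edge: x stayed at 0.575 while the force rose to about 19 N. The four fronts now lie in line along the board edge. Next I back off.

```bash
python3 -m creep '-0.3 0 0 0 0 -0.5 0;-0.8 0 0 0 0 -0.5 0;-1.5 0 0 0 0 -0.5 0;-2.5 0 0 0 0 -0.5 0;-4 0 0 0 0 -0.5 0;-5.5 0 0 0 0 -0.5 0;-7 0 0 0 0 -0.5 0;-8.5 0 0 0 0 -0.5 0;-9.5 0 0 0 0 -0.5 0;-9.5 0 0 0 0 -0.5 0;-9.5 0 0 0 0 -0.5 0'
python3 - <<'E'
from edge import *
to([.48,-.030,.053],-2.39)
i,d,W=pts('top')
Z=W[...,2]
a=edge(i,W)[0];print('edge',a)
b=(Z>.13)&(Z<.18);b[:,:225]=0;b[:,330:]=0;b[:130]=0;b[195:]=0
n,l,st,c=cv2.connectedComponentsWithStats(b.astype(np.uint8))
for k in range(1,n):
    if st[k,4]>80:
        q=W[l==k];(x,y),(w,h),an=cv2.minAreaRect(q[:,:2].astype(np.float32));D=max(w,h)
        print(st[k],np.median(q[:,2]).round(4),'front-edge',round(x-D/2-np.polyval(a,y),4),an,round(y,4),round(D,4))
i,d,W=pts('scene');cv2.imwrite('pics/scene3.png',cv2.resize(i[130:290,170:400],None,fx=3,fy=3))
E
```

```text
time: 8.07
tool_pos: [0.4802, -0.0257, 0.1312]
tcp_rot: [-0.706, 0.014, -0.015, 0.708]
ft_force: [-0.5, -0.2, -3.3]
width: 0.0275
pos [ 0.4802 -0.0257  0.1312] yaw -2.4 F [-0.5 -0.2 -3.3] w 0.0275 t 8.07
row [-0.01  7.81 -0.45] [-0.12 -0.01  0.07]
edge [0.04174627 0.63692469]
[236 138  20  39 715] 0.1485 front-edge -0.0011 87.32415008544922 0.0684 0.1119
[259 138  19  40 705] 0.1727 front-edge -0.0014 87.37459564208984 0.0019 0.1098
[284 141  18  38 625] 0.1625 front-edge -0.0011 87.56657409667969 -0.0683 0.1051
[305 141  19  38 684] 0.1549 front-edge -0.0015 88.00100708007812 -0.1312 0.1071
```

View pics/scene3.png

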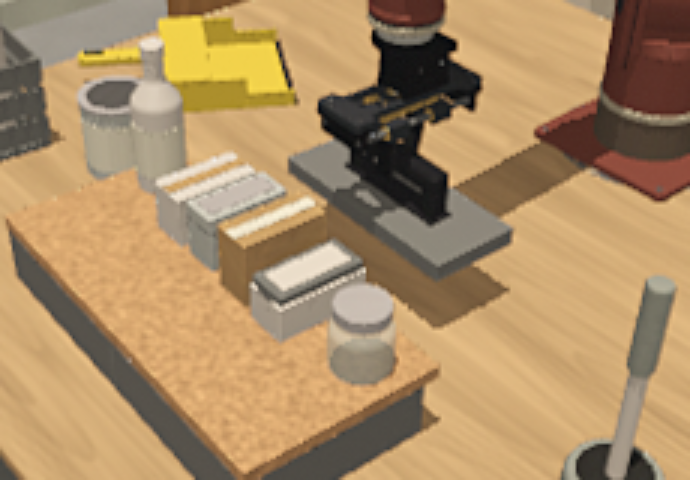

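All four fronts are within 1.5 mm of the edge and square to within about 1 degree. Now I lay the float down.

```bash
python3 -m creep '0 1.5 0 0 0 0 0;0 3 0 0 0 0 0;0 4.5 0 0 0 0 0;0 5.7 0 0 0 0 0;0 6.5 0 0 0 0 0;0 7 0 0 0 0 0;0 7.4 0 0 0 0 0;0 7.6 0 0 0 0 0;0 7.7 0 0 0 0 0;0 7.7 0 0 0 0 0;0 7.7 0 0 0 0 0'
python3 - <<'E'
from edge import *
to([.48,-.030,.0515],-2.39)
i,d,W=pts('top');Z=W[...,2];hsv=cv2.cvtColor(i,cv2.COLOR_BGR2HSV)
m=(abs(Z-.03)<.015)&(hsv[...,1]<90);m[:190]=0;m[265:]=0;m[:,:215]=0;m[:,:][:,350:]=0
p=W[m];A=np.c_[p[:,:2],np.ones(len(p))];print(m.sum(),np.median(p[:,2]),np.linalg.lstsq(A,p[:,2],rcond=None)[0])
E
```

```text
time: 9.08
tool_pos: [0.4813, -0.0258, 0.0545]
tcp_rot: [-0.707, 0.014, -0.016, 0.707]
ft_force: [-0.2, -0.0, -3.0]
width: 0.0274
pos [ 0.4813 -0.0258  0.0545] yaw -2.41 F [-0.2 -0.  -3. ] w 0.0274 t 9.08
row [-0.11  0.3  -0.43] [-0.07 -0.02  0.1 ]
1479 0.027584482190083363 [-0.00329412  0.00447777  0.02936338]
```

About 3 mm to go.

```bash
python3 -m creep '0 0.1 0 0 0 0 0;0 0.2 0 0 0 0 0;0 0.3 0 0 0 0 0;0 0.35 0 0 0 0 0;0 0.35 0 0 0 0 0;0 0.35 0 0 0 0 0'
```

```text
time: 9.63
tool_pos: [0.4814, -0.0257, 0.0515]
tcp_rot: [-0.706, 0.014, -0.015, 0.708]
ft_force: [-3.2, 0.8, 5.9]
width: 0.0278
```

```bash
python3 -m creep '0 0 0 0 0 0 30;0 0 0 0 0 0 60;0 0 0 0 0 0 100;0 0 0 0 0 0 100;0 0 0 0 0 0 100;0 0 0 0 0 0 100;0 0 0 0 0 0 100;0 0 0 0 0 0 100;0 0 0 0 0 0 100;0 0 0 0 0 0 100;0 0 0 0 0 0 100;0 0 0 0 0 0 100'
python3 -c "
from h import *
to([.48,-.0257,.22],-2.39)"
```

```text
time: 10.63
tool_pos: [0.4815, -0.0257, 0.0515]
tcp_rot: [-0.706, 0.014, -0.016, 0.708]
ft_force: [-0.5, -0.2, -0.7]
width: 0.0854
pos [ 0.4815 -0.0257  0.0515] yaw -2.41 F [-0.5 -0.2 -0.7] w 0.0854 t 10.63
row [ -0.12 -16.85   0.02] [-0.1  -0.02  0.11]
```

```bash
python3 -m creep '0 -1 0 0 0 0 100;0 -3 0 0 0 0 100;0 -5 0 0 0 0 100;0 -8 0 0 0 0 100;0 -11 0 0 0 0 100;0 -14 0 0 0 0 100;0 -17 0 0 0 0 100;0 -17 0 0 0 0 100;0 -17 0 0 0 0 100'
python3 - <<'E'
from edge import *
to([.48,-.0257,.22],-2.39)
i,d,W=pts('top');cv2.imwrite('pics/top4.png',i)
Z=W[...,2];hsv=cv2.cvtColor(i,cv2.COLOR_BGR2HSV)
m=(abs(Z-.026)<.012)&(hsv[...,1]<90);m[:190]=0;m[265:]=0;m[:,:215]=0;m[:,350:]=0
p=W[m];A=np.c_[p[:,:2],np.ones(len(p))];print(m.sum(),np.median(p[:,2]),np.linalg.lstsq(A,p[:,2],rcond=None)[0],p.mean(0))
a=edge(i,W)[0]
b=(Z>.13)&(Z<.18);b[:,:225]=0;b[:,330:]=0;b[:130]=0;b[195:]=0
n,l,st,c=cv2.connectedComponentsWithStats(b.astype(np.uint8))
for k in range(1,n):
    if st[k,4]>80:
        q=W[l==k];(x,y),(w,h),an=cv2.minAreaRect(q[:,:2].astype(np.float32));D=max(w,h)
        print('front-edge',round(x-D/2-np.polyval(a,y),4),an)
i,d,W=pts('scene');cv2.imwrite('pics/scene4.png',i)
E
```

```text
time: 11.38
tool_pos: [0.4822, -0.0261, 0.2237]
tcp_rot: [-0.706, 0.013, -0.017, 0.708]
ft_force: [-0.7, 0.7, -0.6]
width: 0.087
pos [ 0.4822 -0.0261  0.2237] yaw -2.42 F [-0.7  0.7 -0.6] w 0.087 t 11.38
row [-0.22  0.37  0.03] [-0.19 -0.03  0.32]
1278 0.02458971815994917 [ 0.00398042 -0.00171013  0.02264335] [ 0.47983127 -0.03588607  0.02461465]
front-edge -0.0008 87.44760131835938
front-edge -0.0015 87.97760009765625
front-edge -0.0015 86.6079330444336
front-edge -0.0011 87.63446807861328
```

View pics/scene4.png

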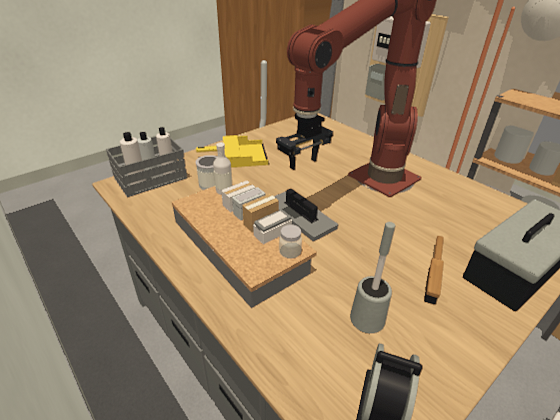

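View pics/top4.png

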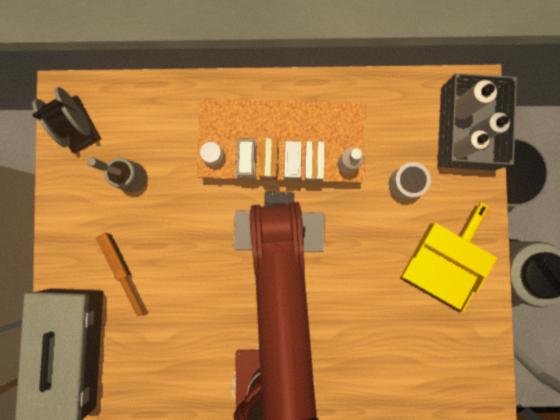

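The float lies flat at (280,230) with the gripper clear above it. The boxes are in line along the board's front edge, and the bystanders have not moved.

```bash
python3 -c "
from cell import close_job
print(close_job())"
```

```text
the job is handed in; nothing more can be done
None
```

I gripped the float by its handle and pushed all four boxes back with its long edge until the plate stopped against the chipboard's front face. It stalled there at about 19 N. I then backed off, lowered the float to the worktop, released it and lifted the gripper clear. The job was handed in at about 11.5 s.

- **Boxes:** the last top view put all four fronts 0.8–1.5 mm proud of the measured board edge. They were square to it within about 1°, judged from the box tops. In the pictures they stood upright.
- **Float:** its top face measured 24.6 mm above the worktop with no measurable tilt, so it lies flat, handle up. Its centre is about 155 mm in front of the edge. The gripper was about 14 cm above the handle when I handed in.
- **Bystanders:** in the pictures none had visibly moved. I did not measure their positions again.

No check failed or disagreed with another.

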